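Load the bottom tote and stack the second one on it

ROBOT

A 6-joint arm with a two-finger parallel gripper is mounted at the origin on a cart in front of the work surface, level with it; the furniture and walls round the work are solid. World frame = base frame: x ahead of the robot, y to its left, z up, the work surface at z = 0. Lengths are in m, angles in rad, forces in N, time in s.
With the tool pointing down it reaches from about 0.35 to 0.775 m from the base axis. Payload 5.5 kg.
Tool frame: the origin (TCP) lies at the very end of the fingers, on their centre line; the grasp point (between the pads) lies 19 mm behind it (grip_point_offset is the distance from the TCP to the grasp point, in m); z points along the fingers, y is the direction in which the jaws open and shut (so a half turn about z gives the same grasp; the last joint's range is limited). The gripper opens to 85 mm and grips with 20 to 120 N. Pads are 22 mm wide; open, the fingers measure 114 mm over their backs; the gripper's body (76 mm by 85 mm) begins 54 mm behind the grasp point. The pads swing forward as they close: fully open they stand 13 mm farther back than shut.
Start: joints at [1.067, 0.313, 0.046, 1.304, 0, 1.431], TCP at [0.205, 0.537, 0.231] pointing down, gripper open.
Joint ranges: [-2.76, 2.76], [-0.86, 1.69], [-1.03, 1.26], [-2.2, 2.34], [-1.47, 1.5], [-3.14, 3.14]. Speed limits (rad/s): [2.57, 2.57, 3.14, 3.14, 3.14, 3.14].

INTERFACE

Orientations are given as a unit quaternion [w, x, y, z].
In Python, from workcell import * gives the robot as it stands.
- The arm moves only by the shell command python3 -m crank 'ROWS' [OPENING] [FORCE]. ROWS is a JSON object of lists of equal length, an entry for each row: "travel": the shift along the tool's x, y, z in units of 40 mm (1.0 is 40 mm), a list of three; "turn": the turn about the tool's z in rad. In form: {"travel": [[x, y, z], ...], "turn": [turn, ...]}. A call has 1 to 5 rows; each row is the pose to reach, as a shift and turn from the pose commanded when the call began, along the tool's axes at that moment; what a row does not reach only later rows make up. A row lasts 1/12 s, in which the tool goes at most 41.7 mm and 7.16 degrees, less where a joint would pass 70% of its speed; a pose out of reach is approached as far as the arm can. A call with a gripper value outside its range is refused whole. OPENING is the finger opening in mm, from 0 to 85.4, set as the call begins (- or left out, the last holds). The fingers move at their own pace and stop on an object; FORCE is the grip in N (left out, the last holds). Time passes only in rows, so rows that repeat a pose let the fingers close. It gives the time, the measured TCP pose, the force and the opening at its end, in the units of the state.
- get_state(): the state, without advancing time (a new reading comes with each control period).
- read_camera(name): name is "scene" or "top"; returns a dict with "image" (384x512x3 uint8, red, green, blue), "K" (3x3 intrinsics, pixels), "R" (3x3) and "t" (3): a world point X has camera coordinates R X + t. Camera axes: x right, y down, z forward; pixel columns grow to the right and rows downward; lengths in m; the calibration is good to about 2 mm. A picture is of the moment at which its call begins. There is no depth.
- hand_in(): hands the job in, once; it reports no verdict.
The state is a dict: "clock": time; "joint_pos": joint angles; "qvel": joint speeds; "tau": joint torques, N m; "tcp_pos": TCP position; "orientation": TCP orientation; "wrist_force": force on the tool from outside, world axes, zero at the start; "ft_torque": the same for the moment, N m; "finger_gap": finger opening in m.
Only numpy, scipy, OpenCV 4.12 (cv2) and the standard library are available. Lean on these libraries where they do the work, as an engineer would, in place of code of your own. Each camera call takes 0.05 s, during which the arm holds its last target. There are 200 camera calls.

TASK

Stand the small thread spool upright on the floor of the bottom tote, the one screwed to the dark wooden board. Then put the loose tote on top of the bottom tote, turned so that it stacks instead of nesting: its pull tab at the opposite end to the bottom tote's tab, sitting level and fully down on the ribs inside the bottom tote's rim. Set it down gently, without dropping it, let go, and leave the large spool, the tape roll and the brass weight where they are.

Things in the scene. Friction and masses are not known exactly. Their poses are not given: they have to be found in the camera images.
- bottom_centre (a point): Centre, half-way up, of the bottom tote (form as body tote): 28 mm above its underside, 40 mm above the worktop. It is screwed to a fixed dark wooden board and cannot move. +x points to its pull tab, +y across its width, +z up. Four ribs stand inside against its long walls, at x = +42 and -22 mm, 10 mm long, 42 mm free between opposite ribs, their tops 5 mm below the rim.
- tote_centre (a point): Centre, half-way up (28 mm above the underside), of the loose tote; +x points to its pull tab. Stacked with the tabs at opposite ends, its floor rests on the bottom tote's ribs, 5 mm below the rim (play 3 mm each side, 4 mm each end), and its centre lies 51 mm above the bottom tote's. With the tabs at the same end the ribs enter its slots and it nests (31 mm) or sits on the spool.
- tote_tab (a point): Tip of the loose tote's pull tab (40 mm wide, 4 mm thick, sticks out 18 mm at the rim of its +x end only): 83 mm along +x from its middle, 26 mm above point tote_centre.
- spool_centre (a point): Centre, half-way up, of the small thread spool standing upright: 35 mm across, 40 mm high, about 35 g, rigid, z its axis. On the floor of the bottom tote its centre lies 5 mm below the bottom tote's centre.
- large_spool: A bystander: the large thread spool, 55 mm across, 70 mm high; origin at the centre of its underside.
- tape_roll: A bystander: roll of paper tape lying flat, 77 mm across, 19 mm high; origin at the centre of its underside.
- weight: A bystander: turned brass weight, 51 mm across, 68 mm high; origin at the centre of its underside.
- tote: The loose tote, plain grey, about 0.2 kg, origin under its centre. 130 x 66 mm over the rim (grasp across the 66 mm), 56 mm high. Upper part, 25 to 56 mm up: upright 3 mm walls, 124 x 60 mm inside. Lower part narrower: 116 x 54 mm outside, 110 x 48 mm inside, floor 3 mm, with side slots at x = +42 and -22 mm. Ribs as in the bottom tote, which has the same form.
- base: The fixed dark wooden board, 150 x 84 x 12 mm, with the bottom tote on it; origin at the centre of the board's underside on the worktop, axes as point bottom_centre.
- eyelet_press: The fixed hand press at the back of the work, in the way of carrying straight across: base plate 260 (x) x 170 (y) x 22 mm, origin at the centre of its underside, -x towards the bench's front edge. Its lever knob, the highest part, stands about 0.24 m above the worktop, 120 mm from the origin along -x. The strip of bench 250 mm from the origin along -x is free to pass over.
- small_spool: The small spool's body; origin at the centre of its underside.

How it is judged:
On the way, in this order (a step that is already met when the one before it is completed fails the run):
1. the small spool stands upright on the bottom tote's floor, let go (x of spool_centre in the frame of bottom_centre between -0.045 and 0.045 m and y of spool_centre in the frame of bottom_centre between -0.012 and 0.012 m and z of spool_centre in the frame of bottom_centre between -0.011 and 0.001 m and angle between spool_centre's own z axis and vertical below 0.2 rad and linear speed of small_spool below 0.03 m/s and contact force between small_spool and the fingers below 0.1 N), for 0.2 s.
2. the loose tote rests on the bottom tote's ribs with the tabs at opposite ends (z of tote_centre in the frame of bottom_centre between 0.048 and 0.054 m and horizontal distance between tote_centre and bottom_centre below 0.007 m and angle between tote_centre's own z axis and vertical below 0.05 rad and x of tote_tab in the frame of bottom_centre below -0.065 m and linear speed of tote below 0.03 m/s), for 0.2 s.
At the end, for the whole second after the job is handed in: The small spool stands upright (0.2 rad) on the bottom tote's floor; the loose tote rests on the bottom tote, level (0.05 rad), centred within 7 mm, its centre 48 to 54 mm above the other's, its tab over the end away from the bottom tote's tab; both released and still (all of step 2 and x of spool_centre in the frame of bottom_centre between -0.045 and 0.045 m and y of spool_centre in the frame of bottom_centre between -0.012 and 0.012 m and z of spool_centre in the frame of bottom_centre between -0.011 and 0.001 m and angle between spool_centre's own z axis and vertical below 0.2 rad and linear speed of small_spool below 0.03 m/s and contact force between tote and the fingers below 0.1 N); the robot touches nothing.
It fails at once if a bystander (large spool, tape roll, brass weight) is moved more than 30 mm (distance of any of large_spool, tape_roll, weight from where it was at the start of the episode above 0.03 m).
It fails at once if the loose tote is rammed on the bottom tote (over 60 N) (contact force between tote and base above 60 N).
It fails at once if the loose tote is dropped: let go more than 10 mm above its seat on the bottom tote (horizontal distance between tote_centre and bottom_centre below 0.05 m and z of tote_centre in the frame of bottom_centre above 0.061 m and contact force between tote and the fingers below 0.01 N and contact force between tote and the arm below 0.01 N and contact force between tote and base below 0.01 N).
It also fails if it takes over 69 s, if anything falls off the work surface, if the arm or the gripper's body presses on something with over 40 N, if the wrist force passes 120 N, or if a joint passes its speed limit or range.

## Working session

There is one attempt and no reset: what is moved stays moved. The work goes in short steps, Python scripts to look and compute and a shell command to move; the robot and the scene stay as the last step left them, time stands still between calls to the robot, and variables do not carry over. Pictures are saved under pics/ and viewed, about 8 in all and at most 12, crops included, and the job is handed in when it is done.

```bash
ls; mkdir -p pics; python3 - <<'E'
from workcell import *
import cv2
s=get_state()
print({k:s[k] for k in('clock','tcp_pos','orientation','finger_gap','wrist_force')})
for n in('scene','top'):
    c=read_camera(n);cv2.imwrite(f'pics/{n}0.png',cv2.resize(c['image'][:,:,::-1],None,fx=1.5,fy=1.5,interpolation=cv2.INTER_CUBIC));print(n,c['K'],c['R'],c['t'])
E
```

```text
pics
{'clock': 0.0, 'tcp_pos': array([0.20434587, 0.53692484, 0.23040919]), 'orientation': array([-2.98387964e-04,  1.80884016e-01,  9.83504016e-01, -8.57140504e-04]), 'finger_gap': 0.08555117903276306, 'wrist_force': array([-0.52651177, -0.04307619,  0.44848138])}
scene [[463.63437792   0.         252.31282455]
 [  0.         463.63437792 185.701063  ]
 [  0.           0.           1.        ]] [[ 0.77368617 -0.63344602 -0.01248397]
 [-0.33904051 -0.39729518 -0.85276496]
 [ 0.53522075  0.66400503 -0.52214565]] [-0.47157082  0.23459381  0.86155091]
top [[485.84549641   0.         259.7806441 ]
 [  0.         485.84549641 199.31019758]
 [  0.           0.           1.        ]] [[-0.00555235 -0.99997775  0.00369745]
 [-0.99366244  0.00510209 -0.11228947]
 [ 0.11226811 -0.00429749 -0.99366866]] [-0.04296618  0.56338664  1.18071122]
```

View pics/scene0.png

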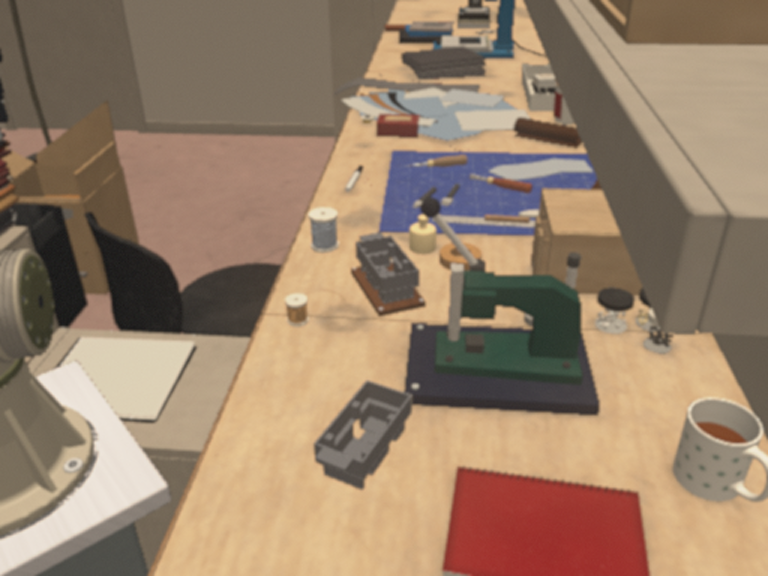

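View pics/top0.png

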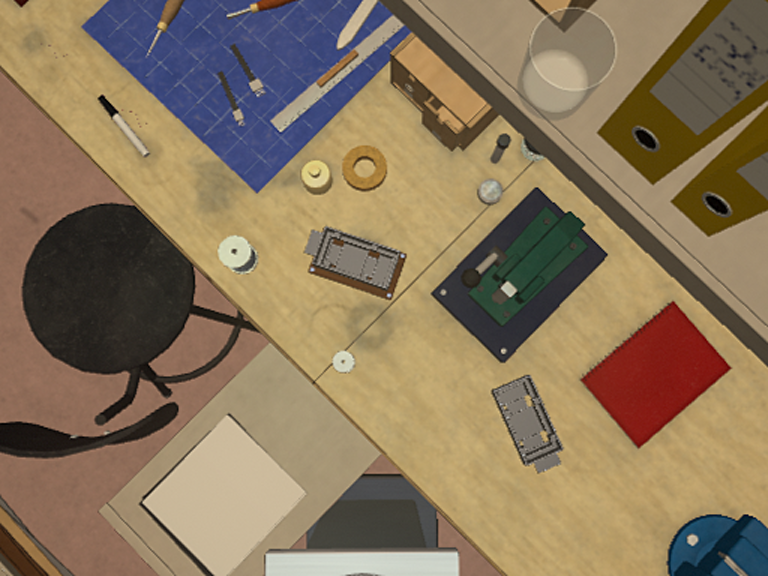

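```bash
cat > h.py <<'E'
from workcell import *
import cv2, numpy as np
def ray(c,u,v,z):
    d=c['R'].T@np.linalg.inv(c['K'])@np.array([u,v,1.]); o=-c['R'].T@c['t']
    return o+d*(z-o[2])/d[2]
def proj(c,X):
    p=c['K']@(c['R']@np.asarray(X)+c['t']); return p[:2]/p[2]
def two(c1,p1,c2,p2):
    A=[];b=[]
    for c,p in((c1,p1),(c2,p2)):
        P=c['K']@np.c_[c['R'],c['t']]
        for i in(0,1): A.append(P[i,:3]-p[i]*P[2,:3]); b.append(p[i]*P[2,3]-P[i,3])
    return np.linalg.lstsq(np.array(A),np.array(b),rcond=None)[0]
E
python3 - <<'E'
from h import *
c=read_camera('top');im=c['image'];np.savez('top0.npz',**c)
print('cam',-c['R'].T@c['t'])
sat=im.max(2).astype(int)-im.min(2)
out=[]
for n,(x0,y0,x1,y1) in dict(bot=(195,140,280,205),loose=(320,240,385,325)).items():
    m=((sat<25)&(im.max(2)<185)).astype(np.uint8)
    m2=np.zeros_like(m);m2[y0:y1,x0:x1]=m[y0:y1,x0:x1]
    m2=cv2.morphologyEx(m2,cv2.MORPH_CLOSE,np.ones((5,5)))
    ct=max(cv2.findContours(m2,0,2)[0],key=cv2.contourArea)
    z=.068 if n=='bot' else .056
    P=np.array([ray(c,*p[0],z)[:2] for p in ct])
    hull=cv2.convexHull(ct)
    print(n,cv2.contourArea(ct),'world rect',cv2.minAreaRect((P*1000).astype(np.float32)))
    a=im[y0:y1,x0:x1].copy();b=a.copy();cv2.drawContours(b,[ct-np.array([x0,y0])],-1,(255,0,0),1)
    for q in(a,b): out.append(cv2.resize(q,(390,int(390*q.shape[0]/q.shape[1])),interpolation=cv2.INTER_NEAREST)[:300] if n=='bot' else cv2.resize(q,(230,300),interpolation=cv2.INTER_NEAREST))
pad=lambda q:cv2.copyMakeBorder(q,0,300-q.shape[0],0,390-q.shape[1],0)
o=np.vstack([np.hstack([pad(out[0]),pad(out[1])]),np.hstack([pad(out[2]),pad(out[3])])])
cv2.imwrite('pics/crop.png',o[:,:,::-1])
# small spool: white top disc at z=.04
m=((sat<35)&(im.min(2)>150)).astype(np.uint8);m2=np.zeros_like(m);m2[225:257,212:246]=m[225:257,212:246]
ct=max(cv2.findContours(m2,0,2)[0],key=cv2.contourArea)
e=cv2.minAreaRect(ct);print('spool px',e, ray(c,*e[0],.04), 'diam mm', np.array(e[1])/485.8*1.14*1000)
for q in[(314,243),(545,463)]:print('tab',ray(c,q[0]/1.5,q[1]/1.5,.06))
E
```

```text
cam [ 0.42702136 -0.04076558  1.23665698]
bot 1538.5 world rect ((624.05126953125, 15.234451293945312), (155.53640747070312, 77.53753662109375), 70.7098159790039)
loose 1575.5 world rect ((357.2281799316406, -267.7132263183594), (148.2995147705078, 68.0710220336914), 22.91999053955078)
spool px ((228.5, 240.5), (13.0, 13.0), 90.0) [0.4608704  0.03140589 0.04      ] diam mm [30.50638123 30.50638123]
tab [0.65287964 0.07761597 0.06      ]
tab [ 0.29692271 -0.29071908  0.06      ]
```

View pics/crop.png

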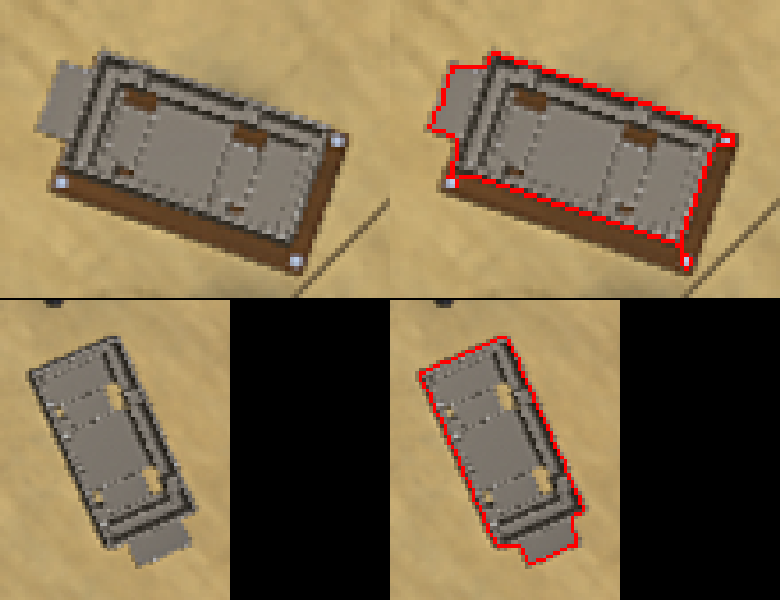

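```bash
python3 - <<'E'
from h import *
c=dict(np.load('top0.npz'));im=c['image']
sat=im.max(2).astype(int)-im.min(2)
def rect(box,z,name,mx=165):
    x0,y0,x1,y1=box
    m=((sat<25)&(im.max(2)<mx)).astype(np.uint8);m2=np.zeros_like(m);m2[y0:y1,x0:x1]=m[y0:y1,x0:x1]
    m2=cv2.morphologyEx(m2,cv2.MORPH_CLOSE,np.ones((5,5)))
    m3=cv2.morphologyEx(m2,cv2.MORPH_OPEN,np.ones((4,4)))
    ct=max(cv2.findContours(m3,0,2)[0],key=cv2.contourArea)
    P=np.array([ray(c,*p[0],z)[:2] for p in ct]);R=cv2.minAreaRect((P*1000).astype(np.float32));print(name,R)
    # rough direction, then long-edge lines by robust fit
    a=np.radians(R[2]); a=a if R[1][0]>R[1][1] else a+np.pi/2
    d=np.array([np.cos(a),np.sin(a)]);n=np.array([-d[1],d[0]]);Q=P*1000-np.array(R[0])
    s=Q@d;t=Q@n
    for sg in(1,-1):
        k=(sg*t>22)&(abs(s)<45); l=cv2.fitLine((P[k]*1000).astype(np.float32),cv2.DIST_HUBER,0,.01,.01).ravel();print('  side',sg,k.sum(),'ang',np.degrees(np.arctan(l[1]/l[0])),'offset',np.median(t[k]))
    print('  s range',s.min(),s.max(),'wide part',np.percentile(s[abs(t)>26],[0,1,99,100]),'d',d)
rect((195,140,280,205),.068,'bot');rect((320,240,385,325),.056,'loose')
# board screws at z=.012
m=((sat<30)&(im.min(2)>170)).astype(np.uint8);n,l,st,ce=cv2.connectedComponentsWithStats(m[150:205,200:285])
for i in range(1,n):
    print('screw',st[i,4],ray(c,ce[i,0]+200,ce[i,1]+150,.013))
E
```

```text
bot ((625.4447021484375, 15.040992736816406), (148.77149963378906, 70.87853240966797), 71.03622436523438)
  side 1 23 ang 71.09879 offset 30.769044117278376
  side -1 24 ang 70.329025 offset -34.65748541836303
  s range -74.38575517304004 74.38575022178681 wide part [-74.38575517 -73.10516778  56.70456403  57.14544584] d [0.3249703  0.94572422]
loose ((354.8385925292969, -270.0780334472656), (148.11044311523438, 68.06051635742188), 22.848007202148438)
  side 1 22 ang 22.431295 offset 32.182294308163584
  side -1 29 ang 22.83669 offset -31.867946211532715
  s range -74.05522345364483 74.055254744411 wide part [-55.80424111 -54.12377549  72.62998602  73.48262394] d [0.92153814 0.38828786]
```

```bash
cat >> h.py <<'E'
from scipy.spatial.transform import Rotation as Ro
def go(x,y,z,jaw=None):
    s=get_state();R=Ro.from_quat(np.roll(s['orientation'],-1)).as_matrix()
    j=np.degrees(np.arctan2(R[1,1],R[0,1]))
    t=R.T@(np.array([x,y,z])-s['tcp_pos'])/.04
    k=0 if jaw is None else -np.radians((jaw-j+90)%180-90)
    print('clk %.2f tcp'%s['clock'],s['tcp_pos'].round(4),'jaw %.2f tilt %.4f'%(j,np.arccos(-R[2,2])),'F',s['wrist_force'].round(1),'gap %.4f'%s['finger_gap'],'-> travel',t.round(3),'turn %.3f'%k,'mm',np.linalg.norm(t)*40)
E
python3 - <<'E'
from h import *
c=dict(np.load('top0.npz'))
print('board ctr',ray(c,238.3,175.1,.013))
for p in[(61,183),(338,141),(296,261)]: print(ray(c,195+p[0]/4.588-.5,140+p[1]/4.6-.5,.013))
go(.461,.031,.15,70.7)
E
```

```text
board ctr [0.62764915 0.00834258 0.013     ]
[0.61725782 0.0859849  0.013     ]
[ 0.64005206 -0.06788531  0.013     ]
[ 0.57312339 -0.04416211  0.013     ]
clk 0.15 tcp [0.2044 0.537  0.2306] jaw 69.16 tilt 0.0014 F [-0.4 -1.3  0.9] gap 0.0851 -> travel [-10.496  -9.538   2.027] turn -0.027 mm 573.0561538085333
```

```bash
python3 -m crank '{"travel":[[-0.7,-0.65,0.13],[-1.4,-1.3,0.27],[-2.1,-1.95,0.4],[-2.8,-2.6,0.55],[-3.5,-3.2,0.67]],"turn":[0,0,0,0,-0.027]}' 60 40
python3 -m crank '{"travel":[[-0.7,-0.65,0.13],[-1.4,-1.3,0.27],[-2.1,-1.95,0.4],[-2.8,-2.6,0.55],[-3.5,-3.2,0.67]],"turn":[0,0,0,0,0]}'
python3 -m crank '{"travel":[[-0.7,-0.65,0.13],[-1.4,-1.3,0.27],[-2.1,-1.95,0.4],[-2.8,-2.5,0.55],[-3.0,-2.8,0.67]],"turn":[0,0,0,0,0]}'
python3 - <<'E'
from h import *
go(.461,.031,.10,70.7)
for n in('top','scene'):
    c=read_camera(n);u=proj(c,[.461,.031,.04]).astype(int)
    p=c['image'][max(0,u[1]-60):u[1]+60,max(0,u[0]-80):u[0]+80];cv2.imwrite(f'pics/a_{n}.png',cv2.resize(p[:,:,::-1],None,fx=4,fy=4))
E
```

```text
clock: 0.57
tcp_pos: [0.2897, 0.3661, 0.2038]
orientation: [-0.0, 0.167, 0.986, -0.0]
wrist_force: [0.2, -0.1, 0.2]
finger_gap: 0.0597
clock: 0.98
tcp_pos: [0.3798, 0.199, 0.1773]
orientation: [-0.0, 0.168, 0.986, -0.0]
wrist_force: [0.7, 0.0, -0.1]
finger_gap: 0.06
clock: 1.4
tcp_pos: [0.4588, 0.052, 0.1506]
orientation: [0.001, 0.169, 0.986, -0.0]
wrist_force: [0.1, -0.3, 1.2]
finger_gap: 0.0602
clk 1.40 tcp [0.4588 0.052  0.1506] jaw 70.50 tilt 0.0026 F [ 0.1 -0.3  1.2] gap 0.0602 -> travel [-0.224 -0.477  1.266] turn -0.004 mm 54.82629741261774
```

```bash
python3 -m crank '{"travel":[[-0.22,-0.48,0.5],[-0.22,-0.48,1.27],[-0.22,-0.48,1.27]],"turn":[0,0,0]}'
python3 - <<'E'
from h import *
c=read_camera('scene');print(proj(c,[.461,.031,.04])*1.5, 'seen ~ (296,299)')
a=cv2.imread('pics/scene0.png')[280:330,275:320]
h=cv2.cvtColor(a,cv2.COLOR_BGR2HSV);m=((h[...,1]<60)&(h[...,2]>170)).astype(np.uint8)
ct=max(cv2.findContours(m,0,2)[0],key=cv2.contourArea);r=cv2.boundingRect(ct);print('white box',r[0]+275,r[1]+280,r[2:])
go(.461,.031,.008,70.7)
u=proj(c,[.461,.031,.04]).astype(int)
p=c['image'][u[1]-70:u[1]+50,u[0]-80:u[0]+80];cv2.imwrite('pics/b.png',cv2.resize(p[:,:,::-1],None,fx=4,fy=4))
E
```

```text
clock: 1.75
tcp_pos: [0.4541, 0.0351, 0.0962]
orientation: [-0.004, 0.168, 0.986, -0.0]
wrist_force: [-1.6, 0.8, -0.3]
finger_gap: 0.0604
[293.70989393 298.55511344] seen ~ (296,299)
white box 286 294 (21, 13)
clk 1.80 tcp [0.4547 0.0354 0.0981] jaw 70.72 tilt 0.0066 F [ 0.  -0.4  0.8] gap 0.0600 -> travel [-0.2   -0.051  2.252] turn 0.000 mm 90.44033455960914
```

View pics/b.png

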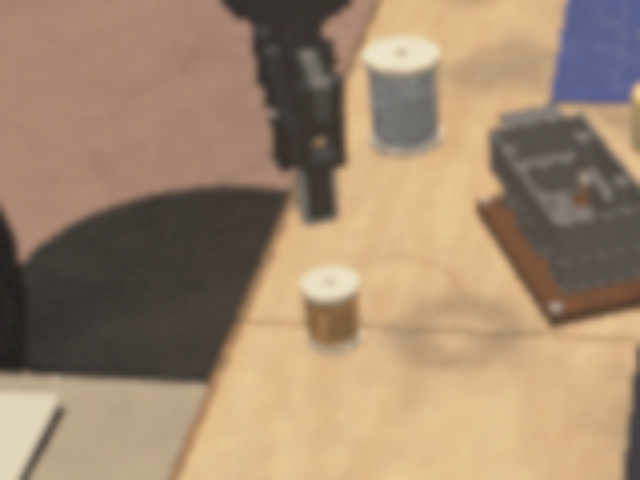

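```bash
python3 - <<'E'
from h import *
c=read_camera('scene');t=dict(np.load('top0.npz'))
X=two(t,(228.5,240.5),c,(197.2,199.8));print(X,proj(t,X),proj(c,X))
go(X[0],X[1],.008,70.7)
E
```

```text
[0.46236989 0.03072207 0.03720172] [228.84753481 239.91906294] [196.43972684 199.86144838]
clk 1.85 tcp [0.4562 0.0355 0.0997] jaw 70.75 tilt 0.0036 F [0.1 1.1 0.2] gap 0.0601 -> travel [-0.193 -0.061  2.292] turn 0.001 mm 92.04159705845836
```

```bash
python3 -m crank '{"travel":[[0,0,0.5],[0,0,0.5],[0,0,0.5]],"turn":[0,0,0]}'
python3 -c "
from h import *
go(.462,.031,.008,70.7)"
```

```text
clock: 2.1
tcp_pos: [0.4577, 0.0354, 0.081]
orientation: [-0.0, 0.167, 0.986, 0.0]
wrist_force: [0.0, 1.7, -0.3]
finger_gap: 0.0599
clk 2.10 tcp [0.4577 0.0354 0.081 ] jaw 70.78 tilt 0.0004 F [ 0.   1.7 -0.3] gap 0.0599 -> travel [-0.138 -0.068  1.826] turn 0.001 mm 73.29712372723941
```

```bash
python3 -m crank '{"travel":[[-0.13,-0.07,0.3],[-0.13,-0.07,0.7],[-0.13,-0.07,1.1],[-0.13,-0.07,1.5],[-0.13,-0.07,1.82]],"turn":[0,0,0,0,0]}' 60
python3 -m crank '{"travel":[[0,0,0],[0,0,0]],"turn":[0,0]}'
python3 -c "
from h import *
go(.462,.031,.008,70.7)"
```

```text
clock: 2.52
tcp_pos: [0.4629, 0.0306, 0.0081]
orientation: [0.001, 0.167, 0.986, 0.0]
wrist_force: [-1.0, 1.4, 0.0]
finger_gap: 0.0603
clock: 2.68
tcp_pos: [0.4623, 0.0305, 0.0082]
orientation: [0.0, 0.167, 0.986, 0.0]
wrist_force: [0.3, -0.4, 0.4]
finger_gap: 0.06
clk 2.68 tcp [0.4623 0.0305 0.0082] jaw 70.74 tilt 0.0002 F [ 0.3 -0.4  0.4] gap 0.0600 -> travel [0.01  0.009 0.005] turn 0.001 mm 0.5947542803370321
```

```bash
python3 -m crank '{"travel":[[0,0,0],[0,0,0],[0,0,0],[0,0,0],[0,0,0]],"turn":[0,0,0,0,0]}' 25 30
python3 -m crank '{"travel":[[0,0,0],[0,0,-0.5],[0,0,-1],[0,0,-1.5],[0,0,-2]],"turn":[0,0,0,0,0]}'
python3 -m crank '{"travel":[[0,0,-0.5],[0,0,-1],[0,0,-1],[0,0,-1]],"turn":[0,0,0,0]}'
python3 - <<'E'
from h import *
d=np.radians(70.7);go(.627+.01*np.cos(d),.0085+.01*np.sin(d),.13,70.7)
t=read_camera('top');c=read_camera('scene')
o=[]
for c in(t,c):
    u=proj(c,[.5,.03,.1]).astype(int);o.append(cv2.resize(c['image'][u[1]-70:u[1]+50,u[0]-65:u[0]+65],(390,360)))
cv2.imwrite('pics/d.png',np.hstack(o)[:,:,::-1])
E
```

```text
clock: 3.1
tcp_pos: [0.4632, 0.0301, 0.0089]
orientation: [0.001, 0.168, 0.986, 0.0]
wrist_force: [-0.9, 0.9, 6.6]
finger_gap: 0.0338
clock: 3.52
tcp_pos: [0.4619, 0.0302, 0.0887]
orientation: [0.0, 0.168, 0.986, 0.0]
wrist_force: [-0.2, -0.0, -0.7]
finger_gap: 0.0336
clock: 3.85
tcp_pos: [0.4631, 0.03, 0.1288]
orientation: [0.002, 0.168, 0.986, 0.0]
wrist_force: [-0.1, -0.5, -0.6]
finger_gap: 0.0337
clk 3.85 tcp [0.4631 0.03   0.1288] jaw 70.70 tilt 0.0037 F [-0.1 -0.5 -0.6] gap 0.0337 -> travel [-4.044  1.096 -0.014] turn -0.000 mm 167.5989978317769
```

View pics/d.png

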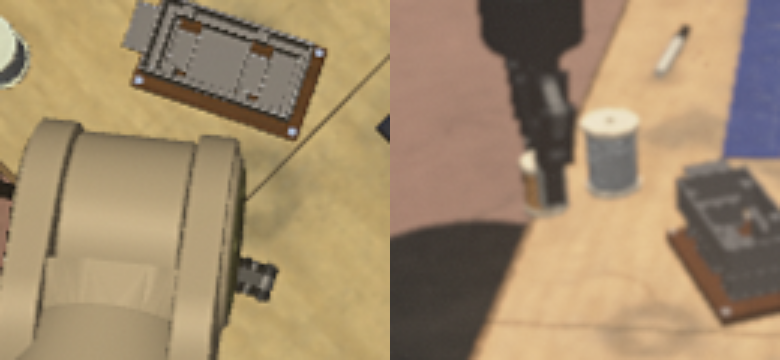

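```bash
python3 -m crank '{"travel":[[-0.8,0.2,0],[-1.6,0.4,0],[-2.4,0.7,0],[-3.2,0.9,0],[-4.05,1.1,0]],"turn":[0,0,0,0,0]}'
python3 -m crank '{"travel":[[0,0,0],[0,0,0],[0,0,0]],"turn":[0,0,0]}'
python3 - <<'E'
from h import *
d=np.radians(70.7);go(.627+.01*np.cos(d),.0085+.01*np.sin(d),.075,70.7)
E
```

```text
clock: 4.37
tcp_pos: [0.6296, 0.0184, 0.1254]
orientation: [-0.002, 0.167, 0.986, -0.0]
wrist_force: [-0.2, -0.8, -0.7]
finger_gap: 0.0336
clock: 4.62
tcp_pos: [0.6279, 0.0182, 0.1253]
orientation: [-0.002, 0.168, 0.986, -0.0]
wrist_force: [-0.2, -0.2, -0.9]
finger_gap: 0.0338
clk 4.62 tcp [0.6279 0.0182 0.1253] jaw 70.70 tilt 0.0042 F [-0.2 -0.2 -0.9] gap 0.0338 -> travel [-0.065  0.014  1.256] turn -0.000 mm 50.321748592785
```

```bash
python3 -m crank '{"travel":[[-0.05,0,0.3],[-0.05,0,0.7],[-0.05,0,1],[-0.05,0,1]],"turn":[0,0,0,0]}'
python3 - <<'E'
from h import *
d=np.radians(70.7);go(.627+.01*np.cos(d),.0085+.01*np.sin(d),.026,70.7)
o=[]
for n in('scene','top'):
    c=read_camera(n)
    im=c['image'].copy()
    u=proj(c,[.627,.0085,.08]).astype(int);o.append(cv2.resize(im[u[1]-60:u[1]+50,u[0]-60:u[0]+60],(390,360),interpolation=cv2.INTER_CUBIC))
cv2.imwrite('pics/e.png',np.hstack(o)[:,:,::-1])
E
```

```text
clock: 4.95
tcp_pos: [0.6279, 0.0178, 0.0841]
orientation: [-0.003, 0.168, 0.986, -0.0]
wrist_force: [-0.8, 0.3, -0.9]
finger_gap: 0.0341
clk 4.95 tcp [0.6279 0.0178 0.0841] jaw 70.71 tilt 0.0056 F [-0.8  0.3 -0.9] gap 0.0341 -> travel [-0.063  0.024  1.451] turn 0.000 mm 58.105378892266906
```

View pics/e.png

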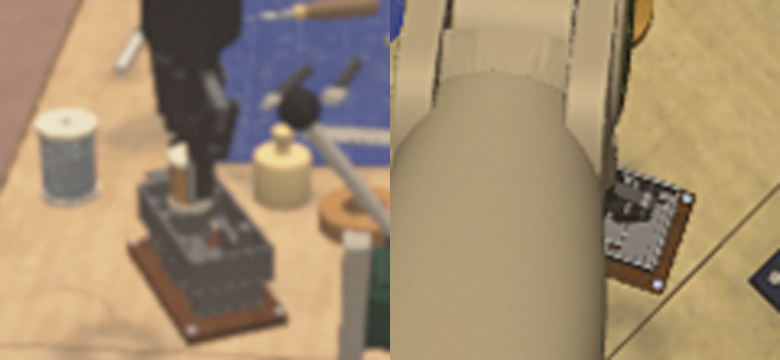

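```bash
python3 -m crank '{"travel":[[-0.04,0.02,0.3],[-0.04,0.02,0.6],[-0.04,0.02,0.9],[-0.04,0.02,1.1],[-0.04,0.02,1.2]],"turn":[0,0,0,0,0]}'
python3 -m crank '{"travel":[[0,0,0.1],[0,0,0.2],[0,0,0.22],[0,0,0.22]],"turn":[0,0,0,0]}'
python3 - <<'E'
from h import *
d=np.radians(70.7);go(.627+.01*np.cos(d),.0085+.01*np.sin(d),.024,70.7)
E
```

```text
clock: 5.47
tcp_pos: [0.6324, 0.0178, 0.0381]
orientation: [-0.001, 0.168, 0.986, -0.0]
wrist_force: [-0.4, -0.2, -0.6]
finger_gap: 0.0341
clock: 5.8
tcp_pos: [0.6331, 0.0177, 0.0305]
orientation: [0.0, 0.168, 0.986, 0.0]
wrist_force: [0.5, -0.2, -0.8]
finger_gap: 0.0337
clk 5.80 tcp [0.6331 0.0177 0.0305] jaw 70.70 tilt 0.0002 F [ 0.5 -0.2 -0.8] gap 0.0337 -> travel [ 0.069 -0.017  0.163] turn 0.000 mm 7.109439354447812
```

```bash
python3 -m crank '{"travel":[[0.07,-0.02,0],[0.07,-0.02,0.07],[0.07,-0.02,0.14],[0.07,-0.02,0.17],[0.07,-0.02,0.17]],"turn":[0,0,0,0,0]}'
python3 - <<'E'
from h import *
d=np.radians(70.7);go(.627+.01*np.cos(d),.0085+.01*np.sin(d),.024,70.7)
E
```

```text
clock: 6.22
tcp_pos: [0.6301, 0.0179, 0.0239]
orientation: [0.0, 0.168, 0.986, 0.0]
wrist_force: [-1.2, 0.8, 2.2]
finger_gap: 0.034
clk 6.22 tcp [0.6301 0.0179 0.0239] jaw 70.71 tilt 0.0002 F [-1.2  0.8  2.2] gap 0.0340 -> travel [-0.005  0.002 -0.001] turn 0.000 mm 0.21811140310201346
```

```bash
python3 -m crank '{"travel":[[0,0,0],[0,0,0],[0,0,0],[0,0,0],[0,0,0]],"turn":[0,0,0,0,0]}' 46
python3 -m crank '{"travel":[[0,0,-0.3],[0,0,-0.9],[0,0,-1.7],[0,0,-2.6],[0,0,-3.3]],"turn":[0,0,0,0,0]}'
python3 - <<'E'
from h import *
d=np.radians(70.7);go(.47,.03,.16,70.7)
E
```

```text
clock: 6.63
tcp_pos: [0.6302, 0.0179, 0.0236]
orientation: [-0.0, 0.168, 0.986, 0.0]
wrist_force: [-0.4, -0.3, -0.2]
finger_gap: 0.0456
clock: 7.05
tcp_pos: [0.6306, 0.0179, 0.1592]
orientation: [0.001, 0.168, 0.986, 0.0]
wrist_force: [1.0, 0.3, 0.4]
finger_gap: 0.0459
clk 7.05 tcp [0.6306 0.0179 0.1592] jaw 70.71 tilt 0.0023 F [1.  0.3 0.4] gap 0.0459 -> travel [ 3.889 -1.04  -0.028] turn 0.000 mm 161.02365318391884
```

```bash
python3 -m crank '{"travel":[[0.8,-0.2,0],[1.6,-0.4,0],[2.4,-0.7,0],[3.2,-0.9,0],[3.9,-1.1,0]],"turn":[0,0,0,0,0]}' 85
python3 -m crank '{"travel":[[0,0,0],[0,0,0]],"turn":[0,0]}'
python3 - <<'E'
from h import *
go(.3655,-.2642,.14,112.7)
o=[]
for n in('scene','top'):
    c=read_camera(n)
    im=c['image'].copy()
    u=proj(c,[.627,.0085,.06]).astype(int);o.append(cv2.resize(im[u[1]-35:u[1]+35,u[0]-38:u[0]+38],(390,360),interpolation=cv2.INTER_CUBIC))
    if n=='top':
        sat=im.max(2).astype(int)-im.min(2);m=((im.min(2)>190)).astype(np.uint8);nn,l,st,ce=cv2.connectedComponentsWithStats(m[150:205,195:285])
        for i in range(1,nn):
            if st[i,4]>30:
                X=ray(c,ce[i,0]+195,ce[i,1]+150,.055);d=np.radians(70.7);v=X[:2]-[.627,.0085];print(st[i],X,'in tote',v@[np.cos(d),np.sin(d)],v@[-np.sin(d),np.cos(d)])
cv2.imwrite('pics/f.png',np.hstack(o)[:,:,::-1])
print('knob',ray(c,470/1.5,278/1.5,.235),'plate',ray(c,519/1.5,275/1.5,.02))
E
```

```text
clock: 7.47
tcp_pos: [0.4663, 0.0281, 0.1565]
orientation: [0.0, 0.168, 0.986, 0.0]
wrist_force: [0.9, -1.1, 0.2]
finger_gap: 0.085
clock: 7.63
tcp_pos: [0.4672, 0.0281, 0.1568]
orientation: [0.001, 0.168, 0.986, 0.0]
wrist_force: [0.7, -1.2, -0.2]
finger_gap: 0.0848
clk 7.63 tcp [0.4672 0.0281 0.1568] jaw 70.71 tilt 0.0011 F [ 0.7 -1.2 -0.2] gap 0.0848 -> travel [-0.014 -7.737  0.419] turn -0.733 mm 309.9217669784403
knob [ 0.56891017 -0.15677973  0.235     ] plate [ 0.60406092 -0.26449391  0.02      ]
```

View pics/f.png

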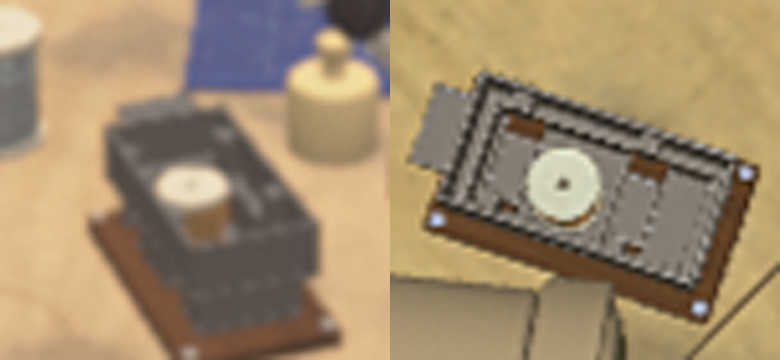

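```bash
python3 -m crank '{"travel":[[0,-0.8,0],[0,-1.6,0],[0,-2.4,0],[0,-3.2,0],[0,-4,0]],"turn":[0,0,0,0,0]}'
python3 -m crank '{"travel":[[0,-0.7,0],[0,-1.4,0],[0,-2.1,0],[0,-2.8,0],[0,-3.6,0]],"turn":[-0.12,-0.24,-0.36,-0.48,-0.6]}'
python3 -m crank '{"travel":[[0,0,0],[0,0,0],[0,0,0]],"turn":[-0.12,-0.133,-0.133]}'
python3 - <<'E'
from h import *
go(.3655,-.2642,.07,112.7)
c=read_camera('top');u=proj(c,[.627,.0085,.06]).astype(int)
p=(u[0]-38+173/390*76-.25,u[1]-35+186/360*70-.25);print('spool by camera',ray(c,*p,.055),'by robot .6302 .0179')
c=read_camera('scene');u=proj(c,[.3655,-.2642,.06]).astype(int)
cv2.imwrite('pics/g.png',cv2.resize(c['image'][u[1]-90:u[1]+50,u[0]-80:u[0]+80],None,fx=4,fy=4,interpolation=cv2.INTER_CUBIC)[:,:,::-1])
print('proj', [(proj(c,q)-u+[80,90])*4 for q in([.3655,-.2642,.056],[.3655+.065*.9225,-.2642+.065*.386,.056])])
E
```

```text
clock: 8.15
tcp_pos: [0.4165, -0.1251, 0.1562]
orientation: [0.001, 0.167, 0.986, -0.0]
wrist_force: [0.6, -0.8, -0.1]
finger_gap: 0.085
clock: 8.57
tcp_pos: [0.3687, -0.2608, 0.1561]
orientation: [0.001, -0.133, 0.991, -0.0]
wrist_force: [1.8, 0.1, 0.2]
finger_gap: 0.0852
clock: 8.82
tcp_pos: [0.3687, -0.2594, 0.1557]
orientation: [0.0, -0.194, 0.981, 0.0]
wrist_force: [0.1, 0.3, -0.6]
finger_gap: 0.0851
clk 8.82 tcp [ 0.3687 -0.2594  0.1557] jaw 112.38 tilt 0.0003 F [ 0.1  0.3 -0.6] gap 0.0851 -> travel [ 0.119 -0.08   2.142] turn -0.006 mm 85.87951351228968
spool by camera [0.62627487 0.02102404 0.055     ] by robot .6302 .0179
proj [array([321.10709652, 368.02155461]), array([386.46993791, 285.92069338])]
```

View pics/g.png

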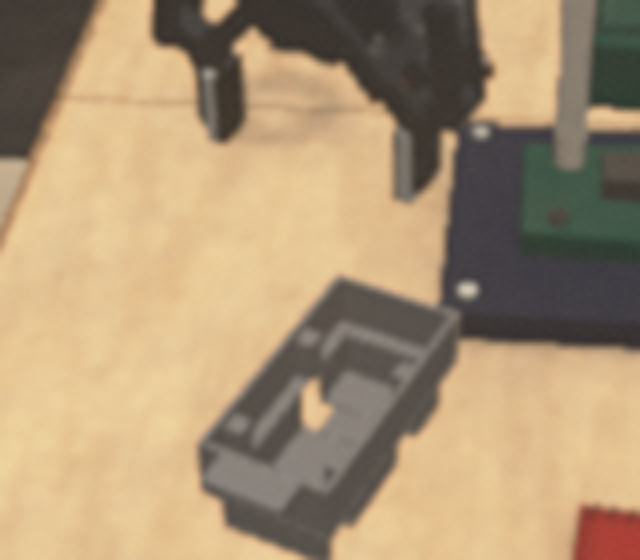

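```bash
python3 - <<'E'
from h import *
t=read_camera('top');c=read_camera('scene')
np.savez('t1.npz',**t);np.savez('s1.npz',**c)
# spool top in both views
for k,(x0,y0,x1,y1) in((t,(215,155,265,195)),(c,(230,150,285,205))):
    im=k['image'];m=((im.min(2)>165)).astype(np.uint8)[y0:y1,x0:x1];n,l,st,ce=cv2.connectedComponentsWithStats(m)
    for i in range(1,n):
        if st[i,4]>15: print(st[i],ce[i]+[x0,y0], 'predicted',proj(k,[.6302,.0179,.055]), 'ray',ray(k,*(ce[i]+[x0,y0]),.055))
# loose tote quads
C=np.array([.3655,-.2642]);d=np.radians(22.7);ex=np.array([np.cos(d),np.sin(d)]);ey=np.array([-ex[1],ex[0]])
far=[np.r_[C+.065*ex+s*.033*ey,.056] for s in(1,-1)]; near=[np.r_[C-.065*ex+s*.033*ey,.056] for s in(1,-1)]
print('scene pred far',[proj(c,q) for q in far],'near',[proj(c,q) for q in near])
u=proj(c,np.r_[C,.06]).astype(int);o=u-[80,90]
print('scene seen far',[np.array(q)/4-.4+o for q in[(340,278),(460,315)]],'near-left',np.array((203,455))/4-.4+o)
E
```

```text
[ 11  11  14  14 139] [232.25179856 172.13669065] predicted [233.7325965  171.33680177] ray [0.62822249 0.02154509 0.055     ]
scene pred far [array([241.78777875, 251.50194695]), array([271.90085444, 261.61074754])] near [array([205.9164626 , 293.73203048]), array([238.52813527, 306.51973192])]
scene seen far [array([244.6, 254.1]), array([274.6 , 263.35])] near-left [210.35 298.35]
```

```bash
python3 - <<'E'
from h import *
go(.3655,-.267,.026,112.7)
E
```

```text
clk 9.02 tcp [ 0.3686 -0.2579  0.1557] jaw 112.57 tilt 0.0002 F [0.9 0.3 0.3] gap 0.0847 -> travel [ 0.159 -0.181  3.242] turn -0.002 mm 130.04597078758187
```

```bash
python3 -m crank '{"travel":[[0.16,-0.18,0.4],[0.16,-0.18,0.9],[0.16,-0.18,1.4],[0.16,-0.18,1.8],[0.16,-0.18,2]],"turn":[0,0,0,0,0]}'
python3 -m crank '{"travel":[[0,0,0.2],[0,0,0.5],[0,0,0.8],[0,0,1.1],[0,0,1.24]],"turn":[0,0,0,0,0]}'
python3 - <<'E'
from h import *
go(.3655,-.267,.026,112.7)
E
```

```text
clock: 9.43
tcp_pos: [0.3644, -0.266, 0.0739]
orientation: [-0.001, -0.196, 0.981, 0.001]
wrist_force: [0.1, -0.6, -0.0]
finger_gap: 0.0849
clock: 9.85
tcp_pos: [0.3651, -0.2672, 0.0254]
orientation: [-0.0, -0.196, 0.981, 0.0]
wrist_force: [0.1, 0.4, -0.5]
finger_gap: 0.0851
clk 9.85 tcp [ 0.3651 -0.2672  0.0254] jaw 112.59 tilt 0.0004 F [ 0.1  0.4 -0.5] gap 0.0851 -> travel [-0.012  0.001 -0.015] turn -0.002 mm 0.7691525911513241
```

```bash
python3 -m crank '{"travel":[[0,0,0],[0,0,0],[0,0,0],[0,0,0],[0,0,0]],"turn":[0,0,0,0,0]}' 55 60
python3 -m crank '{"travel":[[0,0,-0.2],[0,0,-0.6],[0,0,-1.2],[0,0,-1.8],[0,0,-2.4]],"turn":[0,0,0,0,0]}'
python3 -m crank '{"travel":[[0,0,-0.5],[0,0,-1.0],[0,0,-1.0],[0,0,-1.0]],"turn":[0,0,0,0]}'
python3 - <<'E'
from h import *
go(.43,.02,.165,160.7)
for n in('scene','top'):
    c=read_camera(n);np.savez(f'h_{n}.npz',**c)
c=dict(np.load('h_scene.npz'));u=proj(c,[.3655,-.267,.16]).astype(int);print(u)
a=c['image'][u[1]-80:u[1]+60,u[0]-80:u[0]+80]
c=dict(np.load('h_top.npz'));u=proj(c,[.3655,-.267,.16]).astype(int)
b=c['image'][u[1]-60:u[1]+60,u[0]-60:u[0]+60]
cv2.imwrite('pics/i.png',np.hstack([cv2.resize(a,(440,385)),cv2.resize(b,(360,385))])[:,:,::-1])
E
```

```text
clock: 10.27
tcp_pos: [0.3654, -0.2679, 0.0267]
orientation: [0.0, -0.196, 0.981, -0.0]
wrist_force: [-0.6, -0.0, 2.0]
finger_gap: 0.0647
clock: 10.68
tcp_pos: [0.3646, -0.2673, 0.1235]
orientation: [-0.0, -0.196, 0.981, 0.0]
wrist_force: [0.6, -0.6, -1.6]
finger_gap: 0.0651
clock: 11.02
tcp_pos: [0.3655, -0.2682, 0.1633]
orientation: [0.001, -0.196, 0.981, -0.001]
wrist_force: [-0.7, 0.2, -2.2]
finger_gap: 0.065
clk 11.02 tcp [ 0.3655 -0.2682  0.1633] jaw 112.57 tilt 0.0029 F [-0.7  0.2 -2.2] gap 0.0650 -> travel [-4.255  6.035 -0.054] turn -0.840 mm 295.37492526411546
[239 232]
```

View pics/i.png

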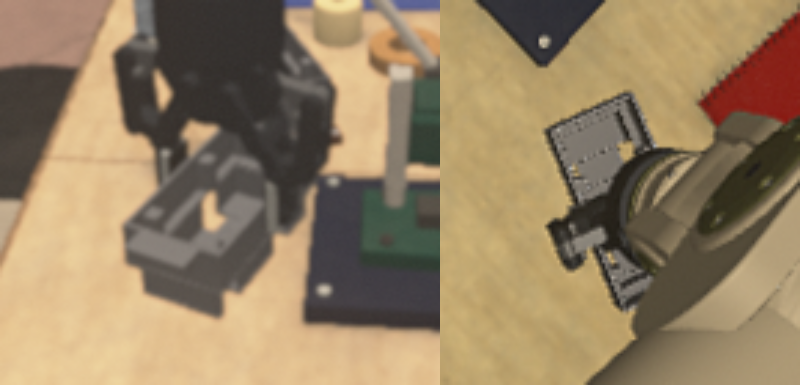

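```bash
python3 - <<'E'
from h import *
c=dict(np.load('h_top.npz'));u=proj(c,[.3655,-.267,.16]).astype(int);im=c['image']
sat=im.max(2).astype(int)-im.min(2)
x0,y0=u-60
m=np.zeros(sat.shape,np.uint8)
m[y0+28:y0+60,x0+33:x0+70]=((sat<25)&(im.max(2)<185))[y0+28:y0+60,x0+33:x0+70]
m=cv2.morphologyEx(m,cv2.MORPH_CLOSE,np.ones((5,5)))
ct=max(cv2.findContours(m,0,2)[0],key=cv2.contourArea).reshape(-1,2)
T=np.array([.3655,-.2682]);d=np.radians(22.57);ex=np.array([np.cos(d),np.sin(d)]);ey=np.array([-ex[1],ex[0]])
P=np.array([(ray(c,*p,.1926)[:2]-T) for p in ct])*1000
s,t=P@ex,P@ey
print('far end s',np.sort(s)[-14:].round(1),'mean end',np.median(s[(s>s.max()-4)&(abs(t)<28)]))
k=(t>25)&(s>20);print('left side t',t[k].round(1), 'slope deg',np.degrees(np.polyfit(s[k],t[k],1)[0]))
print('corners by eye',[( (ray(c,x0+(x-440)/3-.3,y0+y/3.208-.3,.1926)[:2]-T)@np.c_[ex,ey]*1000).round(1) for x,y in((546,130),(632,92),(621,310))])
E
```

```text
far end s [65.5 65.6 66.1 66.1 66.1 66.1 66.4 66.4 66.4 66.4 66.6 66.6 66.7 66.7] mean end 65.54432196756116
left side t [25.1 29.1 31.9 33.9 36.7 38.6 39.5 38.4 39.3 38.1 39.9 38.7 39.6 37.4
 39.1 38.  39.7 37.5 39.2] slope deg -7.2269606475663
corners by eye [array([65.6, 38.8]), array([ 64.8, -27.9]), array([-62.1,  37.7])]
```

```bash
python3 -m crank '{"travel":[[-0.4,0.6,0],[-0.85,1.2,0],[-1.3,1.8,0],[-1.7,2.4,0],[-2.1,3.0,0]],"turn":[0,0,0,0,0]}'
python3 -m crank '{"travel":[[-0.4,0.6,0],[-0.85,1.2,0],[-1.3,1.8,0],[-1.7,2.4,0],[-2.15,3.0,0]],"turn":[-0.1,-0.2,-0.3,-0.4,-0.5]}'
python3 -m crank '{"travel":[[0,0,0],[0,0,0],[0,0,0],[0,0,0]],"turn":[-0.1,-0.2,-0.3,-0.34]}'
python3 - <<'E'
from h import *
go(.629,.0045,.17,160.7)
E
```

```text
clock: 11.53
tcp_pos: [0.3954, -0.1228, 0.1605]
orientation: [-0.001, -0.195, 0.981, 0.001]
wrist_force: [0.3, -0.5, -1.5]
finger_gap: 0.0647
clock: 11.95
tcp_pos: [0.4285, 0.0209, 0.1606]
orientation: [-0.001, -0.434, 0.901, 0.001]
wrist_force: [0.6, 0.1, -1.4]
finger_gap: 0.0651
clock: 12.28
tcp_pos: [0.4285, 0.0199, 0.1604]
orientation: [-0.001, -0.581, 0.814, 0.001]
wrist_force: [-0.2, 0.2, -1.6]
finger_gap: 0.0646
clk 12.28 tcp [0.4285 0.0199 0.1604] jaw 161.03 tilt 0.0034 F [-0.2  0.2 -1.6] gap 0.0646 -> travel [-1.266 -4.864 -0.257] turn 0.006 mm 201.29569680629825
```

```bash
python3 -m crank '{"travel":[[-0.2,-0.9,-0.1],[-0.5,-1.8,-0.2],[-0.75,-2.8,-0.2],[-1,-3.8,-0.2],[-1.27,-4.86,-0.2]],"turn":[0,0,0,0,0.006]}'
python3 -m crank '{"travel":[[0,0,0],[0,0,0],[0,0,0]],"turn":[0,0,0]}'
python3 - <<'E'
from h import *
go(.629,.0045,.11,160.7)
E
```

```text
clock: 12.7
tcp_pos: [0.6286, 0.0032, 0.168]
orientation: [-0.001, -0.576, 0.817, 0.001]
wrist_force: [0.5, -0.1, -1.0]
finger_gap: 0.0648
clock: 12.95
tcp_pos: [0.6264, 0.0033, 0.1674]
orientation: [-0.002, -0.576, 0.817, 0.002]
wrist_force: [-0.1, -0.5, -1.4]
finger_gap: 0.0647
clk 12.95 tcp [0.6264 0.0033 0.1674] jaw 160.36 tilt 0.0052 F [-0.1 -0.5 -1.4] gap 0.0647 -> travel [-0.051 -0.058  1.435] turn -0.006 mm 57.50300580884637
```

```bash
python3 -m crank '{"travel":[[-0.03,-0.05,0.4],[-0.03,-0.05,0.8],[-0.03,-0.05,1.2],[-0.03,-0.05,1.4],[-0.03,-0.05,1.4]],"turn":[-0.003,-0.003,-0.003,-0.003,-0.003]}'
python3 -m crank '{"travel":[[0,0,0],[0,0,0],[0,0,0]],"turn":[0,0,0]}'
python3 - <<'E'
from h import *
go(.629,.0045,.09,160.7)
o=[]
for n,w in(('scene',50),('top',42)):
    c=read_camera(n);np.savez(f'j_{n}.npz',**c);u=proj(c,[.629,.0045,.08]).astype(int);print(u)
    o.append(cv2.resize(c['image'][u[1]-w:u[1]+w,u[0]-w:u[0]+w],(400,400),interpolation=cv2.INTER_CUBIC))
cv2.imwrite('pics/j.png',np.hstack(o)[:,:,::-1])
E
```

```text
clock: 13.37
tcp_pos: [0.6272, 0.0041, 0.1123]
orientation: [-0.002, -0.577, 0.816, 0.002]
wrist_force: [-1.4, 0.4, -1.8]
finger_gap: 0.0647
clock: 13.62
tcp_pos: [0.6309, 0.0036, 0.1156]
orientation: [0.001, -0.577, 0.816, -0.001]
wrist_force: [-0.2, 0.3, -1.3]
finger_gap: 0.065
clk 13.62 tcp [0.6309 0.0036 0.1156] jaw 160.54 tilt 0.0024 F [-0.2  0.3 -1.3] gap 0.0650 -> travel [-0.006  0.054  0.641] turn -0.003 mm 25.729407404246956
[256 166]
[238 170]
```

View pics/j.png

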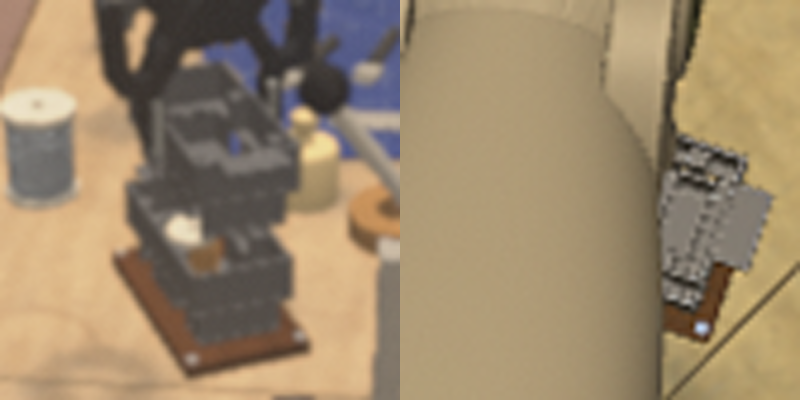

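```bash
python3 - <<'E'
from h import *
d=np.radians(70.7);ex=np.array([np.cos(d),np.sin(d),0]);ey=np.array([-ex[1],ex[0],0])
def pr(c,u,w,C,name):
    for s,t in((-65,-33),(-65,33),(65,33),(65,-33)):
        q=np.array(C)+s*.001*ex+t*.001*ey;print(name,(s,t),((proj(c,q)-u+w+.5)*400/(2*w)).round(1))
c=dict(np.load('j_scene.npz'));u=np.array([256,166])
pr(c,u,50,[.629,.0045,.068],'bot');pr(c,u,50,[.6309,.0036,.145],'held')
c2=dict(np.load('j_top.npz'));print('top');pr(c2,np.array([238,170]),42,[.6309,.0036,.145],'held')
a=c['image'][116:216,206:306];a=cv2.resize(a,(800,800),interpolation=cv2.INTER_CUBIC)[100:700]
a=cv2.convertScaleAbs(a,alpha=1.5,beta=0)
cv2.imwrite('pics/k.png',a[:,:,::-1])
E
```

```text
bot (-65, -33) [294.  259.3]
bot (-65, 33) [191.6 279.9]
bot (65, 33) [123.  182.8]
bot (65, -33) [217.7 165.5]
held (-65, -33) [299.7 145.6]
held (-65, 33) [193.7 164.9]
held (65, 33) [122.5  74.8]
held (65, -33) [220.4  58.6]
top
held (-65, -33) [353.4 154.7]
held (-65, 33) [308.6 283.7]
held (65, 33) [ 51.5 195.9]
held (65, -33) [97.7 68. ]
```

View pics/k.png

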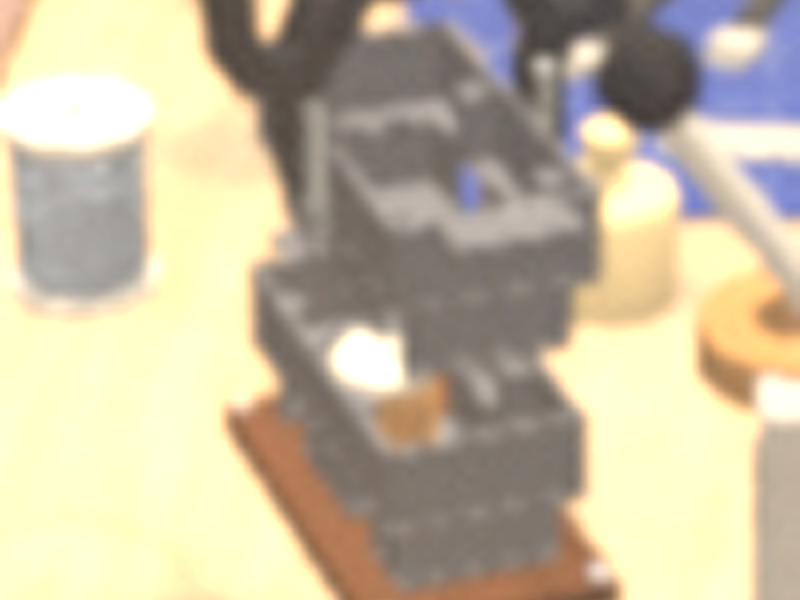

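```bash
python3 -m crank '{"travel":[[0,0,0.1],[0,0,0.2],[0,0,0.2],[0,0,0.2]],"turn":[0,0,0,0]}'
python3 - <<'E'
from h import *
go(.629,.0045,.09,160.7)
E
```

```text
clock: 14.05
tcp_pos: [0.6298, 0.0037, 0.1054]
orientation: [-0.0, -0.577, 0.816, 0.0]
wrist_force: [0.4, 0.4, -2.3]
finger_gap: 0.0649
clk 14.05 tcp [0.6298 0.0037 0.1054] jaw 160.53 tilt 0.0012 F [ 0.4  0.4 -2.3] gap 0.0649 -> travel [-0.013  0.025  0.385] turn -0.003 mm 15.45778780452941
```

```bash
python3 -m crank '{"travel":[[0,0.02,0.06],[0,0.02,0.12],[0,0.02,0.18],[0,0.02,0.22],[0,0.02,0.22]],"turn":[0,0,0,0,0]}'
python3 -m crank '{"travel":[[0,0,0.03],[0,0,0.06],[0,0,0.09],[0,0,0.09],[0,0,0.09]],"turn":[0,0,0,0,0]}'
python3 - <<'E'
from h import *
go(.629,.0045,.09,160.7)
E
```

```text
clock: 14.47
tcp_pos: [0.6292, 0.004, 0.0967]
orientation: [-0.0, -0.577, 0.816, 0.0]
wrist_force: [-1.0, 0.3, -2.7]
finger_gap: 0.0651
clock: 14.88
tcp_pos: [0.6295, 0.0039, 0.0936]
orientation: [0.0, -0.577, 0.816, 0.0]
wrist_force: [-0.8, 0.4, -2.9]
finger_gap: 0.0648
clk 14.88 tcp [0.6295 0.0039 0.0936] jaw 160.54 tilt 0.0001 F [-0.8  0.4 -2.9] gap 0.0648 -> travel [-0.01   0.016  0.09 ] turn -0.003 mm 3.6947503354531714
```

```bash
python3 -m crank '{"travel":[[0,0,0.03],[0,0,0.05],[0,0,0.05],[0,0,0.05]],"turn":[0,0,0,0]}'
python3 -m crank '{"travel":[[0,0,0.02],[0,0,0.04],[0,0,0.04],[0,0,0.04]],"turn":[0,0,0,0]}'
python3 - <<'E'
from h import *
go(.629,.0045,.09,160.7);print(get_state()['ft_torque'])
E
```

```text
clock: 15.22
tcp_pos: [0.6294, 0.0039, 0.0916]
orientation: [-0.0, -0.577, 0.816, 0.0]
wrist_force: [-0.3, -0.2, -1.2]
finger_gap: 0.0649
clock: 15.55
tcp_pos: [0.6294, 0.0039, 0.09]
orientation: [-0.0, -0.577, 0.816, 0.0]
wrist_force: [1.0, -0.1, -1.2]
finger_gap: 0.0647
clk 15.55 tcp [0.6294 0.0039 0.09  ] jaw 160.54 tilt 0.0001 F [ 1.  -0.1 -1.2] gap 0.0647 -> travel [-0.011  0.015 -0.   ] turn -0.003 mm 0.7493450464851601
[0.04502149 0.03266996 0.00318044]
```

```bash
python3 -m crank '{"travel":[[0,0,0.02],[0,0,0.03],[0,0,0.03],[0,0,0.03]],"turn":[0,0,0,0]}'
python3 -m crank '{"travel":[[0,0,0.02],[0,0,0.03],[0,0,0.03],[0,0,0.03]],"turn":[0,0,0,0]}'
python3 - <<'E'
from h import *
go(.629,.0045,.09,160.7);print(get_state()['ft_torque'])
E
```

```text
clock: 15.88
tcp_pos: [0.6296, 0.0039, 0.0897]
orientation: [0.0, -0.577, 0.816, -0.0]
wrist_force: [-3.5, -0.0, 5.8]
finger_gap: 0.065
clock: 16.22
tcp_pos: [0.6296, 0.0039, 0.0897]
orientation: [0.001, -0.577, 0.816, -0.0]
wrist_force: [-5.1, 0.7, 11.6]
finger_gap: 0.065
clk 16.22 tcp [0.6296 0.0039 0.0897] jaw 160.54 tilt 0.0014 F [-5.1  0.7 11.6] gap 0.0650 -> travel [-0.009  0.019 -0.008] turn -0.003 mm 0.9012382719295666
[ 0.11170401  1.28637526 -0.04588364]
```

```bash
python3 -m crank '{"travel":[[0,0,-0.02],[0,0,-0.03],[0,0,-0.03]],"turn":[0,0,0]}' - 20
python3 -m crank '{"travel":[[0,0,0],[0,0,0],[0,0,0],[0,0,0],[0,0,0]],"turn":[0,0,0,0,0]}' 82
python3 -m crank '{"travel":[[0,0,-0.1],[0,0,-0.3],[0,0,-0.7],[0,0,-1.2],[0,0,-1.8]],"turn":[0,0,0,0,0]}'
python3 -m crank '{"travel":[[0,0,-0.6],[0.2,0.8,-0.8],[0.5,1.8,-0.8],[0.7,2.8,-0.8],[0.9,3.8,-0.8]],"turn":[0,0,0,0,0]}'
python3 - <<'E'
from h import *
go(.629,.0045,.09,160.7)
d=np.radians(70.7);ex=np.array([np.cos(d),np.sin(d),0]);ey=np.array([-ex[1],ex[0],0])
o=[]
for n,w in(('scene',50),('top',42)):
    c=read_camera(n);np.savez(f'l_{n}.npz',**c);u=proj(c,[.629,.0045,.08]).astype(int)
    o.append(cv2.resize(c['image'][u[1]-w:u[1]+w,u[0]-w:u[0]+w],(400,400),interpolation=cv2.INTER_CUBIC))
    for s,t in((-65,-33),(-65,33),(65,33),(65,-33)):
        for z in(.068,.119): print(n,(s,t),z,((proj(c,np.array([.629,.0045,z])+s*.001*ex+t*.001*ey)-u+w+.5)*200/w).round(1))
cv2.imwrite('pics/l.png',cv2.convertScaleAbs(np.hstack(o),alpha=1.3)[:,:,::-1])
E
```

```text
clock: 16.47
tcp_pos: [0.6296, 0.0039, 0.0897]
orientation: [0.0, -0.577, 0.816, -0.0]
wrist_force: [-2.1, 0.2, 7.3]
finger_gap: 0.065
clock: 16.88
tcp_pos: [0.6295, 0.0039, 0.0885]
orientation: [-0.0, -0.577, 0.816, 0.0]
wrist_force: [0.1, -1.0, -0.9]
finger_gap: 0.0818
clock: 17.3
tcp_pos: [0.6288, 0.004, 0.1613]
orientation: [-0.001, -0.577, 0.816, 0.001]
wrist_force: [-0.2, -0.0, -0.1]
finger_gap: 0.0818
clock: 17.72
tcp_pos: [0.4729, 0.0206, 0.1937]
orientation: [0.001, -0.577, 0.817, -0.0]
wrist_force: [-0.1, 0.2, 0.1]
finger_gap: 0.082
clk 17.72 tcp [0.4729 0.0206 0.1937] jaw 160.51 tilt 0.0015 F [-0.1  0.2  0.1] gap 0.0820 -> travel [-0.921 -3.809  2.598] turn -0.003 mm 188.08101810931282
scene (-65, -33) 0.068 [294.  259.3]
scene (-65, -33) 0.119 [295.5 185.2]
scene (-65, 33) 0.068 [191.6 279.9]
scene (-65, 33) 0.119 [190.7 205. ]
scene (65, 33) 0.068 [123.  182.8]
scene (65, 33) 0.119 [120.6 112.3]
scene (65, -33) 0.068 [217.7 165.5]
scene (65, -33) 0.119 [217.4  95.8]
top (-65, -33) 0.068 [348.1 187.3]
top (-65, -33) 0.119 [350.3 168.7]
top (-65, 33) 0.068 [306.1 308.2]
top (-65, 33) 0.119 [306.5 294.9]
top (65, 33) 0.068 [ 65.6 226. ]
top (65, 33) 0.119 [ 55.2 209.1]
top (65, -33) 0.068 [108.8 106.1]
top (65, -33) 0.119 [100.4  83.9]
```

View pics/l.png

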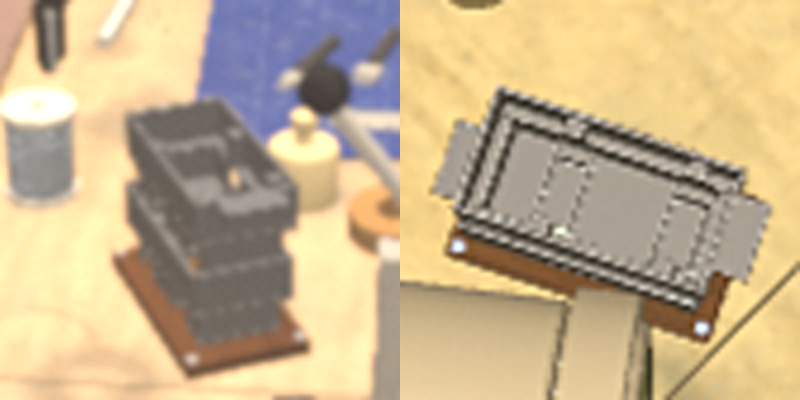

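```bash
python3 -m crank '{"travel":[[0,0,0],[0,0,0],[0,0,0]],"turn":[0,0,0]}'; python3 -c "
from workcell import *
print(hand_in())"
```

```text
clock: 18.07
tcp_pos: [0.4761, 0.0203, 0.1938]
orientation: [0.001, -0.577, 0.816, -0.001]
wrist_force: [0.8, 0.2, -0.4]
finger_gap: 0.082
the job is handed in; nothing more can be done
None
```

I stood the small spool on the bottom tote's floor. I then turned the loose tote so its tab is opposite the bottom tote's, lowered it until it touched the ribs, released it and backed the arm away. The job was handed in at about 18 s; the hand-in gave no verdict.

**Last checks**
- **Height:** contact came at a tool height of 89.7 mm, exactly where a fully seated tote should touch. The most I measured pressing it down was about 12 N at the wrist, against the 60 N limit.
- **Final pictures:** both cameras show the tote level and seated with the tabs at opposite ends. The spool can be seen through the slots, and the large spool, tape roll and weight look undisturbed. I compared these by eye and did not measure them.
- **Spool:** before I added the tote, both pictures showed it upright. It was about 13 mm along and 3 mm across from the bottom tote's centre, inside the limits.

**Disagreements**
- **Top camera offset:** it differed from the robot's own position by about 4–5 mm, mostly in y, more than the stated 2 mm. I corrected for this when placing the tote, and it went in without touching the rim.
- **Scene camera:** it was off by about 3 pixels on the loose tote before the grasp. I did not pin down the cause.

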